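# Fit the electrode arm and start its screw

## Task

Slide the blue sleeve of the electrode arm fully down over the steel spigot of the stand, arm over the white stirring plate. Then turn its black wing screw backward (counterclockwise from above) until it drops off the thread's end, then forward (clockwise) one full turn so that the thread is started. Finish holding the screw's wing in the gripper; leave the bottle, dish and jar alone.

Things in the scene. Friction and masses are not known exactly. Their poses are not given: they have to be found in the camera images.
- stand: Grey base plate 190 x 110 x 20 mm, fixed, with an upright square steel spigot 32 x 32 mm, 49 mm tall on it. Origin: spigot axis at bench level; z up, x towards the white stirring disc (84 mm across, centre 90 mm away). Plate: x -50 to +140, y -55 to +55 mm. Spigot sides parallel to x and y; inside it a coarse right-hand single-start brass thread, 8 mm pitch.
- spigot_top (a point): Centre of the spigot's open top, 69 mm above the bench; axes as the stand's.
- sleeve: Blue square sleeve, 43 mm wide, 58 mm tall, 0.16 kg, standing upright, open below (35 x 35 mm, 50 deep); wing screw on top. Origin: centre of its foot; z up, x along its flat white arm (18 to 30 mm wide, 47 to 57 mm above the foot, out to x = 107 mm). Grip the plain +y and -y sides. Home: foot on the base plate 20 mm above the bench, x along the stand's x.
- holder_end (a point): Top of the white arm near its end, 90 mm from the sleeve's axis, 57 mm above the sleeve's foot. Axes as the sleeve's.
- screw: Captive screw, 0.15 kg, with a black wing: bar 36 long (x), 14 thick (y), 20 mm tall, from 2 to 22 mm above this origin, red at its +x end. Origin: axis, level with the sleeve's top when right down. Turns and slides almost freely; only its weight pushes it down, so turn it between fingers 2 mm wider than the wing (gripped, it cannot drop by itself), or lower it along.
- wing (a point): Centre of the wing grip, 12 mm above the screw's origin, on the axis; x along the wing.
- turn (a joint): Turn of the screw in the sleeve, rad, growing clockwise seen from above (forward, into the thread); 0 when the wing's red end points along the arm. With the sleeve home the thread ends at 0 and the screw has dropped by about -0.2. Starts between 0.7 and 2.0; can turn from -3.5 to 12.
- lift (a joint): Height of the screw above its lowest place in the sleeve, m: 0 while the sleeve stands on the bench. As the sleeve goes home the thread's end lifts it to 0.017 to 0.020 (stop at 0.024). Turned backward past 0 it drops 8 mm to about 0.012, then goes down 8 mm a turn forward, to about 0.004 after one turn.
- reagent: Amber bottle 52 mm across, 110 mm tall; leave alone. Origin: centre of its foot.
- dish: Steel weighing dish 90 mm across, 16 mm tall; leave alone. Origin: centre of its foot.
- sample_jar: Clear jar with a white lid, 60 mm across, 70 mm tall; leave alone. Origin: centre of its foot.

How it is judged (in metres and radians):
On the way, in this order (a step that is already met when the one before it is completed fails the run):
1. the sleeve is home on the spigot, arm over the stirring plate, the screw not yet dropped (horizontal distance between sleeve and stand below 0.004 m and z of sleeve in the frame of stand below 0.0225 m and angle between sleeve's own z axis and vertical below 0.06 rad and x of holder_end in the frame of stand above 0.08 m and value of joint lift above 0.0145 m), for 0.2 s.
2. the screw has been turned backward past the thread's end and has dropped, the sleeve still home (horizontal distance between sleeve and stand below 0.004 m and z of sleeve in the frame of stand below 0.0225 m and angle between sleeve's own z axis and vertical below 0.06 rad and x of holder_end in the frame of stand above 0.08 m and value of joint turn below 0 rad and value of joint lift below 0.0145 m), for 0.1 s.
At the end, for the whole second after the job is handed in: Sleeve home (axis within 4 mm, foot within 2.5 mm of the base plate, tilt under 0.06 rad, arm end over 80 mm to the plate side); screw one turn past the thread end (turn 5.0 to 7.2 rad, lift 1.5 to 7 mm), still, its wing held by the fingers with over 2 N (horizontal distance between sleeve and stand below 0.004 m and z of sleeve in the frame of stand below 0.0225 m and angle between sleeve's own z axis and vertical below 0.06 rad and x of holder_end in the frame of stand above 0.08 m and value of joint turn between 5 and 7.2 rad and value of joint lift between 0.0015 and 0.007 m and contact force between the fingers and screw above 2 N and distance between the grasp point and wing below 0.03 m and velocity of joint turn between -0.1 and 0.1 rad/s); the arm keeps its last pose, push and grip.
It fails at once if the bottle is moved more than 3 cm (distance of reagent from where it was at the start of the episode above 0.03 m).
It fails at once if the dish is moved more than 3 cm (distance of dish from where it was at the start of the episode above 0.03 m).
It fails at once if the jar is moved more than 3 cm (distance of sample_jar from where it was at the start of the episode above 0.03 m).
It also fails if it takes over 72 s, if anything falls off the work surface, if the arm or the gripper's body presses on something with over 40 N, if the wrist force passes 120 N, or if a joint passes its speed limit or range.

## Robot

A 7-joint arm with a two-finger parallel gripper is mounted at the origin on the work surface. World frame = base frame: x ahead of the robot, y to its left, z up, the work surface at z = 0. Lengths are in mm, angles in rad, forces in N, time in s.
With the tool pointing down it reaches from about 400 to 875 mm from the base axis. Payload 4.4 kg.
Tool frame: the origin (TCP) lies between the finger pads; the fingertips stand 22 mm ahead of it and the grasp point (between the pads) lies 3 mm ahead of it; z points along the fingers, y is the line along which they close (so a half turn about z gives the same grasp; the last joint's range is limited). The gripper opens to 85 mm and grips with 20 to 120 N. Pads are 22 mm wide; open, the fingers measure 114 mm over their backs; the gripper's body (76 mm by 85 mm) begins 54 mm behind the grasp point. The pads swing forward as they close: fully open they stand 13 mm farther back than shut.
Start: joints at [1.252, 0.628, 0.038, 1.517, -0.027, 0.996, -0.02], TCP at [162.602, -629.347, 253.313] pointing down, gripper open.
Joint ranges: [-3.06, 3.06], [-0.37, 2.12], [-1.25, 1.32], [0.18, 2.47], [-1.1, 4.24], [0.23, 1.98], [-2.94, 2.94]. Speed limits (rad/s): [2.57, 2.57, 3.14, 3.14, 3.14, 3.14, 3.14].

## Interface

Orientations are given as [roll, pitch, yaw] about the fixed x, y, z axes, in that order (R = Rz(yaw) Ry(pitch) Rx(roll)).
In Python, from cell import ctrl gives the robot as it stands.
- The arm moves only by the tool step_arm, never from a script. Its argument "plan" is a list of rows, each an object of numbers: "dx", "dy", "dz": the shift along the tool's x, y, z scaled (see below); "ax", "ay", "az": the turn, a rotation vector about the tool's x, y, z scaled (see below); "gripper": the opening, from 0 (shut) to 1 (fully open). A call has 1 to 20 rows; each row shifts and turns the commanded pose from where the row before left it, along the tool's axes as they then stand; what a row does not reach is not made up. The controller multiplies each number of a shift by 0.3 m and each number of a turn by 90 degrees. A row lasts 1/8 s, in which the tool goes at most 62.5 mm and 10.7 degrees, less where a joint would pass 70% of its speed; a pose out of reach is approached as far as the arm can. A call with a number of a shift or a turn outside -1 to 1 is refused whole. A call with a gripper value outside its range is refused whole. The fingers move at their own pace and stop on an object; the grip force is fixed at half the most. Time passes only in rows, so rows that do not move let the fingers close. It gives the time, the measured TCP pose, the force, the opening and the grip force at its end, in the units of the state.
- ctrl.read_state(): the state, without advancing time (a new reading comes with each control period).
- ctrl.get_image(name): name is "scene" or "top" or "wrist"; returns a dict with "color" (480x640x3 uint8, red, green, blue), "range_z" (480x640 float32, mm along the optical axis (not along the pixel's ray), 0 where there is no reading), "fx", "fy", "cx", "cy" (pixels), "T" (4x4, takes a point from camera to world coordinates); the wrist camera has in their place "T_tool_cam" (4x4, takes a point from camera to tool coordinates, whose origin is the TCP and whose axes are the flange's). Camera axes: x right, y down, z forward; pixel columns grow to the right and rows downward; lengths in mm; the calibration is good to about 2 mm. A picture is of the moment at which its call begins: read the wrist's pose just before it.
- ctrl.finish_job(): hands the job in; it is judged then, once.
The state is a dict: "clock": time; "qpos": joint angles; "qd": joint speeds; "tau": joint torques, N m; "eef_pos": TCP position; "tool_rot": TCP orientation; "force": force on the tool from outside, world axes, zero at the start; "torque": the same for the moment, N m; "width": finger opening in mm; "gripper_force": force on a finger pad.
Only numpy, scipy, OpenCV 4.12 (cv2) and the standard library are available. Lean on these libraries where they do the work, as an engineer would, in place of code of your own. Each camera call takes 0.05 s, during which the arm holds its last target. There are 200 camera calls.

## Working session

There is one attempt and no reset: what is moved stays moved. The work goes in short steps, Python scripts to look and compute and a tool call to move; the robot and the scene stay as the last step left them, time stands still between calls to the robot, and variables do not carry over. Pictures are saved under pics/ and viewed, at most 10 in all, crops included, and the job is handed in when it is done.

Besides the shell and the picture viewer there is one more tool, called in YAML: its name, and indented under it one key for each argument. step_arm: Moves the arm, as the interface text tells. Shifts and turns lie within -1 to 1; 1 stands for 0.3 m of shift or 90 degrees of turn. Its arguments: {"type":"object","properties":{"plan":{"type":"array"}},"required":["plan"]}

```bash
mkdir -p pics; cat > h.py <<'E'
from cell import ctrl
import numpy as np, cv2
from scipy.spatial.transform import Rotation as R
def snap(n,fn=None):
    s=ctrl.read_state(); im=ctrl.get_image(n)
    if n=="wrist":
        T=np.eye(4); T[:3,:3]=R.from_euler('xyz',s['tool_rot']).as_matrix(); T[:3,3]=s['eef_pos']
        im['T']=T@im['T_tool_cam']
    if fn: cv2.imwrite('pics/'+fn+'.png',im['color'][:,:,::-1])
    np.savez('/tmp/%s.npz'%(fn or n),**im)
    return im
def pt(im,u,v,z=None):
    "world point of pixel from depth, or on plane z"
    T=im['T']; d=np.array([(u-im['cx'])/im['fx'],(v-im['cy'])/im['fy'],1])
    if z is None:
        r=im['range_z'][int(v)-1:int(v)+2,int(u)-1:int(u)+2]; return T[:3,:3]@(d*np.median(r))+T[:3,3]
    w=T[:3,:3]@d; return T[:3,3]+w*(z-T[2,3])/w[2]
def st():
    s=ctrl.read_state(); print({k:np.round(s[k],3).tolist() for k in('clock','eef_pos','tool_rot','force','width','gripper_force','qpos')})
E
python3 - <<'E'
from h import *
st()
for n in('top','scene'): im=snap(n,n+'0'); print(im['T'].round(2).tolist(),im['fx'])
a=[cv2.imread('pics/%s0.png'%n) for n in('top','scene')]
E
```

```text
{'clock': 0.0, 'eef_pos': [162.478, -628.763, 252.395], 'tool_rot': [-3.14, -0.0, 0.253], 'force': [-0.826, 0.17, 0.177], 'width': 85.377, 'gripper_force': 0.0, 'qpos': [1.252, 0.629, 0.038, 1.518, -0.027, 0.996, -0.02]}
[[-0.03, -1.0, 0.06, 501.88], [-1.0, 0.03, 0.02, -107.67], [-0.02, -0.06, -1.0, 1116.51], [0.0, 0.0, 0.0, 1.0]] 475.7487551017293
[[0.61, 0.52, -0.6, 1163.31], [0.79, -0.41, 0.46, -554.79], [-0.01, -0.75, -0.66, 748.88], [0.0, 0.0, 0.0, 1.0]] 555.8583744800598
```

View pics/top0.png

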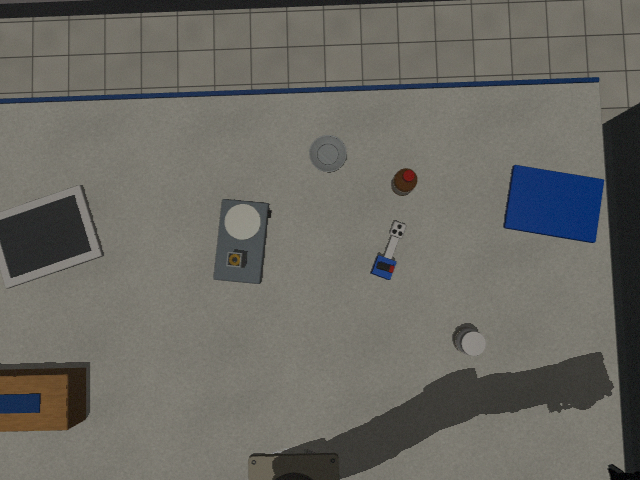

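View pics/scene0.png

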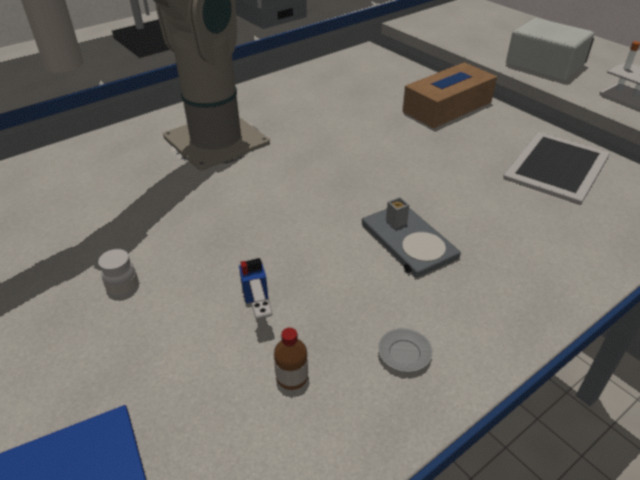

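The top view shows the stand with its spigot at (235,260) and disc at (242,222). The sleeve is at (384,267), arm pointing to (398,228), with the red wing end at about (392,268). The bottle is at (404,181), the dish at (328,154) and the jar at (470,342). Next I'll enlarge both.

```bash
python3 - <<'E'
from h import *
t=cv2.imread('pics/top0.png'); s=cv2.imread('pics/scene0.png')
f=lambda a,u,v,w,h,k:cv2.resize(a[v:v+h,u:u+w],None,fx=k,fy=k,interpolation=cv2.INTER_CUBIC)
A=np.hstack([f(t,205,190,75,100,5),f(t,350,200,75,100,5)])
cv2.imwrite('pics/c1.png',A)
im=dict(np.load('/tmp/top0.npz'))
for n,u,v in [('spig',235,260),('disc',242,222),('plate',222,270),('sleevetop?',384,267),('armend',398,226),('bench',350,300),('bottle',404,178),('jar',473,343)]: print(n,pt(im,u,v).round(1))
ims=dict(np.load('/tmp/scene0.npz'))
for n,u,v in [('spig',398,203),('disc',424,247),('sleeve wing',253,266),('armend',262,309)]: print(n,pt(ims,u,v).round(1))
E
```

```text
spig [546.3 122.8  20.8]
disc [634.3 105.1  20.2]
plate [524.1 154.   18.2]
sleevetop? [ 519.3 -214.5   77.9]
armend [ 610.1 -251.    57.4]
bench [ 4.460e+02 -1.407e+02 -4.000e-01]
bottle [ 707.6 -261.   106.8]
jar [ 349.8 -401.3   70.3]
spig [544.7 119.5  62.2]
disc [641.9 101.6  20.4]
sleeve wing [ 529.8 -218.5   73.8]
armend [ 610.3 -254.1   56.5]
```

View pics/c1.png

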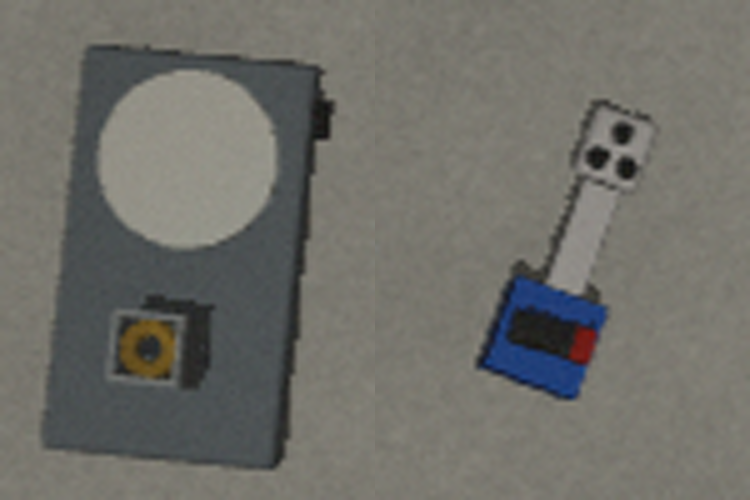

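The crop shows the spigot top centred at about (147,348), the disc at (187,158), the sleeve top at about (546,339) and the arm's end holes at about (612,153). The red end of the wing points right. I'll compute positions from these.

```bash
python3 - <<'E'
from h import *
im=dict(np.load('/tmp/top0.npz'))
c=lambda x,y,u0,z: pt(im,(x+.5)/5-.5+u0,(y+.5)/5-.5+(190 if u0==205 else 200),z)
sp=c(147,348,205,69);d=c(187,158,205,20);sl=c(546,339,-25+0+300,58);ae=c(612,153,275,57)
print(sp,d,sl,ae)
for a,b in((sp,d),(sl,ae)): v=b-a; print(np.degrees(np.arctan2(v[1],v[0])),np.hypot(*v[:2]))
E
```

```text
[546.20862261 114.86232888  69.        ] [636.16486214 105.11446136  20.        ] [ 518.78658235 -216.0731306    58.        ] [ 600.77766668 -248.48046417   57.        ]
-6.1845721498719035 90.48284893407364
-21.566625607195597 88.16333239144582
```

step_arm:
  plan:
    - {"dx":0.124,"dy":-0.086}
    - {"dx":0.124,"dy":-0.086}
    - {"dx":0.124,"dy":-0.086}
    - {"dx":0.124,"dy":-0.086}
    - {"dx":0.124,"dy":-0.086}
    - {"dx":0.124,"dy":-0.086}
    - {"dx":0.124,"dy":-0.086}
    - {"dx":0.124,"dy":-0.086}
    - {"dx":0.124,"dy":-0.086}
    - {"dx":0.124,"dy":-0.086}
    - {"dx":0.124,"dy":-0.086}
    - {"dx":0.124,"dy":-0.086}
    - {"az":-0.114}
    - {"az":-0.114}
    - {"az":-0.114}
    - {"az":-0.114}
    - {"az":-0.114}
    - {"az":-0.114}
    - {"az":-0.114}

```text
invalid input
```

step_arm:
  plan:
    - {"az":-0.114}
    - {"az":-0.114}
    - {"az":-0.114}
    - {"az":-0.114}
    - {"az":-0.114}
    - {"az":-0.114}
    - {"az":-0.114}
    - {}

```text
invalid input
```

```bash
python3 - <<'E'
from h import *
st(); im=snap('wrist','w1'); print(im['T'].round(2).tolist(),im['T_tool_cam'].round(2).tolist(),im['fx'])
E
```

```text
{'clock': 0.1, 'eef_pos': [162.457, -628.849, 252.477], 'tool_rot': [-3.14, 0.0, 0.253], 'force': [0.234, -0.299, -0.581], 'width': 85.257, 'gripper_force': 0.0, 'qpos': [1.252, 0.629, 0.038, 1.518, -0.027, 0.996, -0.02]}
[[0.25, -0.93, -0.25, 226.56], [-0.97, -0.24, -0.06, -611.5], [-0.0, 0.26, -0.97, 373.64], [0.0, 0.0, 0.0, 1.0]] [[0.0, -0.97, -0.26, 66.4], [1.0, 0.0, 0.0, -0.97], [-0.0, -0.26, 0.97, -121.16], [0.0, 0.0, 0.0, 1.0]] 412.5414826763178
```

View pics/w1.png

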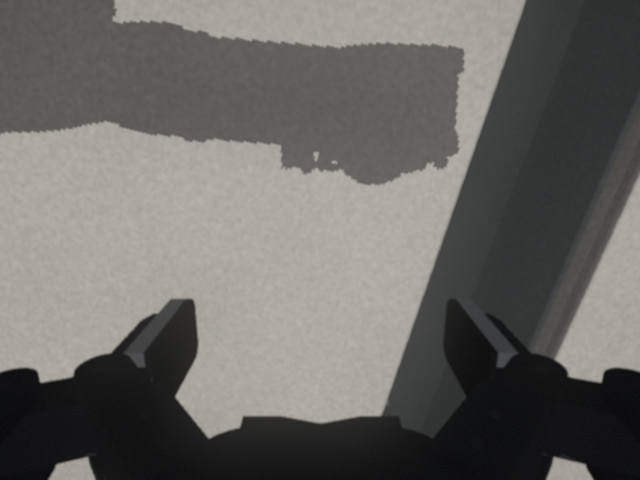

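The move was refused, probably because every row needs all the keys. The wrist view shows only bench and fingers.

step_arm:
  plan:
    - {"dx":0.124,"dy":-0.086,"dz":0,"ax":0,"ay":0,"az":0,"gripper":1}
    - {"dx":0.124,"dy":-0.086,"dz":0,"ax":0,"ay":0,"az":0,"gripper":1}
    - {"dx":0.124,"dy":-0.086,"dz":0,"ax":0,"ay":0,"az":0,"gripper":1}
    - {"dx":0.124,"dy":-0.086,"dz":0,"ax":0,"ay":0,"az":0,"gripper":1}
    - {"dx":0.124,"dy":-0.086,"dz":0,"ax":0,"ay":0,"az":0,"gripper":1}
    - {"dx":0.124,"dy":-0.086,"dz":0,"ax":0,"ay":0,"az":0,"gripper":1}
    - {"dx":0.124,"dy":-0.086,"dz":0,"ax":0,"ay":0,"az":0,"gripper":1}
    - {"dx":0.124,"dy":-0.086,"dz":0,"ax":0,"ay":0,"az":0,"gripper":1}
    - {"dx":0.124,"dy":-0.086,"dz":0,"ax":0,"ay":0,"az":0,"gripper":1}
    - {"dx":0.124,"dy":-0.086,"dz":0,"ax":0,"ay":0,"az":0,"gripper":1}
    - {"dx":0.124,"dy":-0.086,"dz":0,"ax":0,"ay":0,"az":0,"gripper":1}
    - {"dx":0.124,"dy":-0.086,"dz":0,"ax":0,"ay":0,"az":0,"gripper":1}
    - {"dx":0,"dy":0,"dz":0,"ax":0,"ay":0,"az":-0.114,"gripper":1}
    - {"dx":0,"dy":0,"dz":0,"ax":0,"ay":0,"az":-0.114,"gripper":1}
    - {"dx":0,"dy":0,"dz":0,"ax":0,"ay":0,"az":-0.114,"gripper":1}
    - {"dx":0,"dy":0,"dz":0,"ax":0,"ay":0,"az":-0.114,"gripper":1}
    - {"dx":0,"dy":0,"dz":0,"ax":0,"ay":0,"az":-0.114,"gripper":1}
    - {"dx":0,"dy":0,"dz":0,"ax":0,"ay":0,"az":-0.114,"gripper":1}
    - {"dx":0,"dy":0,"dz":0,"ax":0,"ay":0,"az":-0.114,"gripper":1}
    - {"dx":0,"dy":0,"dz":0,"ax":0,"ay":0,"az":-0.114,"gripper":1}

```text
clock: 2.65
eef_pos: [517.2, -218.0, 253.1]
tool_rot: [-3.141, -0.0, 1.691]
force: [0.1, -0.7, 0.8]
width: 85.1
gripper_force: 0.0
```

step_arm:
  plan:
    - {"dx":0,"dy":0,"dz":0,"ax":0,"ay":0,"az":-0.114,"gripper":1}
    - {"dx":0,"dy":0,"dz":0,"ax":0,"ay":0,"az":-0.114,"gripper":1}
    - {"dx":0,"dy":0,"dz":0,"ax":0,"ay":0,"az":-0.114,"gripper":1}
    - {"dx":0,"dy":0,"dz":0,"ax":0,"ay":0,"az":-0.114,"gripper":1}
    - {"dx":0,"dy":0,"dz":0,"ax":0,"ay":0,"az":-0.114,"gripper":1}
    - {"dx":0,"dy":0,"dz":0,"ax":0,"ay":0,"az":-0.114,"gripper":1}
    - {"dx":0,"dy":0,"dz":0,"ax":0,"ay":0,"az":0,"gripper":1}

```text
clock: 3.52
eef_pos: [517.1, -218.1, 252.9]
tool_rot: [3.141, -0.001, 2.758]
force: [0.5, 0.6, 0.4]
width: 85.7
gripper_force: 0.0
```

```bash
python3 - <<'E'
from h import *
st(); im=snap('wrist','w2')
E
```

```text
{'clock': 3.525, 'eef_pos': [517.085, -218.093, 252.932], 'tool_rot': [3.141, -0.001, 2.758], 'force': [0.518, 0.63, 0.394], 'width': 85.727, 'gripper_force': 0.0, 'qpos': [0.783, 0.575, -0.674, 1.757, 0.426, 0.961, 1.125]}
```

View pics/w2.png

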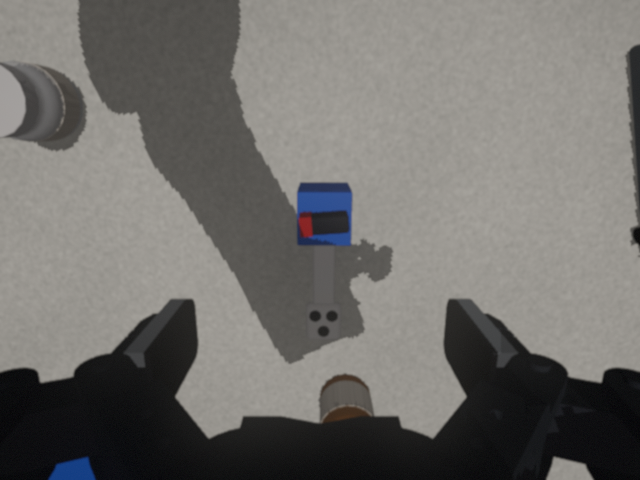

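The wrist view shows the sleeve squarely aligned. Its top is at about (325,217) and the arm end at (323,320). I'll fit the top face from depth and colour.

```bash
cat >> h.py <<'E'
def cloud(im):
    v,u=np.mgrid[0:480,0:640]; z=im['range_z']
    P=np.stack([(u-im['cx'])/im['fx']*z,(v-im['cy'])/im['fy']*z,z],-1)
    return P@im['T'][:3,:3].T+im['T'][:3,3]
def rect(P,m):
    m=cv2.morphologyEx(m.astype(np.uint8),cv2.MORPH_OPEN,np.ones((3,3)))>0
    r=cv2.minAreaRect(P[m][:,:2].astype(np.float32)); print(m.sum(),np.round(r[0],1),np.round(r[1],1),round(r[2],1),'z',np.median(P[m][:,2]).round(1)); return r
E
python3 - <<'E'
from h import *
im=dict(np.load('/tmp/w2.npz')); P=cloud(im); c=im['color'].astype(int)
box=np.zeros((480,640),bool); box[175:345,290:360]=1
blue=(c[...,2]>c[...,0]+25)&box
for lo,hi in((50,64),(53,62)): r=rect(P,blue&(P[...,2]>lo)&(P[...,2]<hi))
tall=box&(P[...,2]>50)&(P[...,2]<64); r=rect(P,tall)
rect(P,box&(P[...,2]>70)&(P[...,2]<90))
w=box&(P[...,2]>50)&(P[...,2]<62)&~blue; w[:250]=0; rect(P,w)
for u,v in((298,194),(351,194),(351,245),(298,245)): print(pt(im,u,v,58).round(1))
print(pt(im,323.3,320,57))
E
```

```text
1753 [ 522.4 -215.8] [42.5 42.9] 68.0 z 58.4
1697 [ 522.4 -215.8] [42.5 42.9] 68.0 z 58.5
4374 [ 561.8 -232. ] [ 43.  128.2] 67.6 z 57.7
1037 [ 522.7 -216.4] [36.2 15. ] 71.1 z 80.3
2431 [ 583.8 -240.8] [29.6 81. ] 67.6 z 57.3
[ 497.2 -227.4   58. ]
[ 512.5 -189.5   58. ]
[ 550.8 -204.1   58. ]
[ 535.  -243.3   58. ]
[ 603.75019241 -249.11331457   57.        ]
```

step_arm:
  plan:
    - {"dx":-0.0135,"dy":0.0137,"dz":0.1,"ax":0,"ay":0,"az":0,"gripper":1}
    - {"dx":0,"dy":0,"dz":0.15,"ax":0,"ay":0,"az":0.002,"gripper":1}
    - {"dx":0,"dy":0,"dz":0.15,"ax":0,"ay":0,"az":0,"gripper":1}
    - {"dx":0,"dy":0,"dz":0.15,"ax":0,"ay":0,"az":0,"gripper":1}
    - {"dx":0,"dy":0,"dz":0.075,"ax":0,"ay":0,"az":0,"gripper":1}
    - {"dx":0,"dy":0,"dz":0.041,"ax":0,"ay":0,"az":0,"gripper":1}
    - {"dx":0,"dy":0,"dz":0,"ax":0,"ay":0,"az":0,"gripper":1}
    - {"dx":0,"dy":0,"dz":0,"ax":0,"ay":0,"az":0,"gripper":0.6}
    - {"dx":0,"dy":0,"dz":0,"ax":0,"ay":0,"az":0,"gripper":0.3}
    - {"dx":0,"dy":0,"dz":0,"ax":0,"ay":0,"az":0,"gripper":0.3}
    - {"dx":0,"dy":0,"dz":0,"ax":0,"ay":0,"az":0,"gripper":0.3}
    - {"dx":0,"dy":0,"dz":0,"ax":0,"ay":0,"az":0,"gripper":0.3}

```text
clock: 5.08
eef_pos: [523.1, -216.3, 54.7]
tool_rot: [-3.141, 0.002, 2.756]
force: [-0.9, -1.1, 6.1]
width: 41.8
gripper_force: 61.1
```

step_arm:
  plan:
    - {"dx":0,"dy":0,"dz":-0.03,"ax":0,"ay":0,"az":0,"gripper":0.3}
    - {"dx":0,"dy":0,"dz":-0.11,"ax":0,"ay":0,"az":0,"gripper":0.3}
    - {"dx":0,"dy":0,"dz":-0.15,"ax":0,"ay":0,"az":0,"gripper":0.3}
    - {"dx":0,"dy":0,"dz":-0.15,"ax":0,"ay":0,"az":0,"gripper":0.3}
    - {"dx":0,"dy":0,"dz":-0.15,"ax":0,"ay":0,"az":0,"gripper":0.3}
    - {"dx":0.0096,"dy":0.124,"dz":0,"ax":0,"ay":0,"az":0,"gripper":0.3}
    - {"dx":0.0096,"dy":0.124,"dz":0,"ax":0,"ay":0,"az":0,"gripper":0.3}
    - {"dx":0.0096,"dy":0.124,"dz":0,"ax":0,"ay":0,"az":0,"gripper":0.3}
    - {"dx":0.0096,"dy":0.124,"dz":0,"ax":0,"ay":0,"az":0,"gripper":0.3}
    - {"dx":0.0096,"dy":0.124,"dz":0,"ax":0,"ay":0,"az":0,"gripper":0.3}
    - {"dx":0.0096,"dy":0.124,"dz":0,"ax":0,"ay":0,"az":0,"gripper":0.3}
    - {"dx":0.0096,"dy":0.124,"dz":0,"ax":0,"ay":0,"az":0,"gripper":0.3}
    - {"dx":0.0096,"dy":0.124,"dz":0,"ax":0,"ay":0,"az":0,"gripper":0.3}
    - {"dx":0.0096,"dy":0.124,"dz":0,"ax":0,"ay":0,"az":0,"gripper":0.3}
    - {"dx":0,"dy":0,"dz":0,"ax":0,"ay":0,"az":-0.0845,"gripper":0.3}
    - {"dx":0,"dy":0,"dz":0,"ax":0,"ay":0,"az":-0.0845,"gripper":0.3}
    - {"dx":0,"dy":0,"dz":0,"ax":0,"ay":0,"az":0,"gripper":0.3}
    - {"dx":0,"dy":0,"dz":0,"ax":0,"ay":0,"az":0,"gripper":0.3}

```text
clock: 7.32
eef_pos: [624.1, 104.1, 230.4]
tool_rot: [-3.141, -0.001, 3.02]
force: [-0.0, 0.3, -3.9]
width: 41.8
gripper_force: 64.2
```

```bash
python3 - <<'E'
from h import *
st(); im=snap('wrist','w3')
P=cloud(im)
m=(P[...,2]>12)&(P[...,2]<28)&(abs(P[...,0]-590)<130)&(abs(P[...,1]-110)<130); rect(P,m)
m=(P[...,2]>62)&(P[...,2]<75)&(np.hypot(P[...,0]-546,P[...,1]-115)<40); rect(P,m)
E
```

```text
{'clock': 7.325, 'eef_pos': [624.07, 104.067, 230.421], 'tool_rot': [-3.141, -0.001, 3.02], 'force': [-0.03, 0.327, -3.948], 'width': 41.836, 'gripper_force': 64.247, 'qpos': [0.191, 0.712, -0.695, 1.58, 0.507, 1.038, 0.801]}
24454 [584.9 108.7] [116.2 172.2] 82.9 z 20.7
1523 [549.4 116.2] [32.1 32. ] 83.0 z 68.7
```

View pics/w3.png

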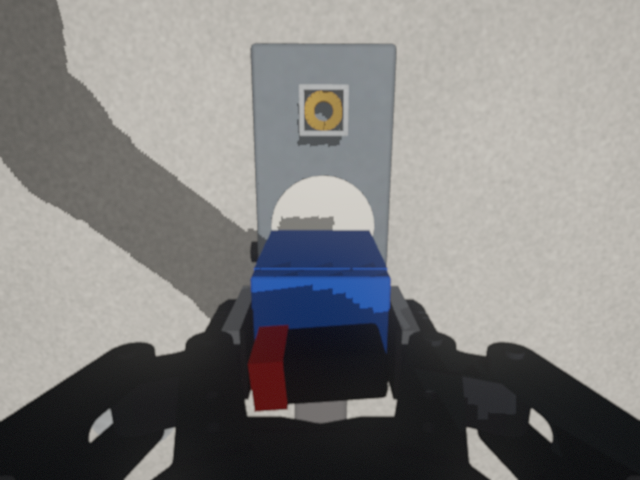

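The wrist view shows the spigot top at about (324,110), aligned with the sleeve. The held sleeve's top face runs from v≈275, u 252 to 389. Next I'll measure the sleeve in the hand.

```bash
python3 - <<'E'
from h import *
im=dict(np.load('/tmp/w3.npz')); P=cloud(im); c=im['color'].astype(int)
T=np.eye(4);T[:3,:3]=R.from_euler('xyz',[-3.141,-.001,3.02]).as_matrix();T[:3,3]=[624.07,104.067,230.421]
L=(P-T[:3,3])@T[:3,:3]
blue=(c[...,2]>c[...,0]+25)&(P[...,2]>150)
for v in (240,255,268,272,274,276,278,282,290,300,312): print(v,L[v,320].round(1), np.where(blue[v])[0][[0,-1]], L[v,256].round(1),L[v,384].round(1))
top=blue&(abs(L[...,2]-np.median(L[285:310,300:340,2]))<2.5); q=L[top]; print(q.min(0),q.max(0),np.percentile(q,[1,99],axis=0))
r=cv2.minAreaRect(q[:,:2].astype(np.float32)); print(r)
S=np.array([549.4,116.2,68.7]); print('spig in tool',(S-T[:3,3])@T[:3,:3])
E
```

```text
240 [21.5  1.  37. ] [267 374] [-32.2 -55.7 230.1] [-26.7  54.3 210.7]
255 [21.6  1.  17. ] [260 381] [-40.  -53.1 210.9] [-39.6  54.7 210. ]
268 [21.3  1.   4. ] [254 387] [ 21.1 -19.6   4.6] [21.4 21.5  3.9]
272 [21.2  1.   0.6] [254 386] [ 21.2 -19.    0.7] [21.4 21.   0.2]
274 [21.5  1.  -1.9] [253 387] [ 21.3 -18.7  -1.4] [21.3 20.8 -1.3]
276 [20.8  1.  -1.8] [252 389] [ 21.3 -18.4  -3.1] [21.1 20.6 -2.7]
278 [20.6  1.  -3. ] [251 390] [ 20.7 -18.4  -3.3] [20.8 20.5 -3.4]
282 [19.5  1.  -3.7] [251 390] [ 19.6 -18.4  -3.7] [19.3 20.6 -3. ]
290 [16.8  1.  -3.3] [250 390] [ 17.2 -18.4  -4.2] [16.8 20.6 -3.4]
300 [13.6  1.  -3.7] [251 390] [ 13.8 -18.6  -4. ] [13.5 20.8 -3.3]
312 [ 9.9  1.  -4.2] [253 388] [  9.7 -18.8  -3.8] [ 9.9 20.8 -4.3]
[ -4.04558321 -20.64167904  -6.25001272] [21.98703891 23.00270432 -1.27549203] [[  1.5180173  -19.70539648  -5.1077292 ]
 [ 21.60175753  22.09010169  -1.65256783]]
((9.929279327392578, 1.1370468139648438), (25.644393920898438, 43.577144622802734), 3.081310272216797)
spig in tool [ 75.42858253   3.08234002 161.79471112]
```

step_arm:
  plan:
    - {"dx":0.084,"dy":0.0022,"dz":0,"ax":0,"ay":0,"az":0,"gripper":0.3}
    - {"dx":0.084,"dy":0.0022,"dz":0,"ax":0,"ay":0,"az":0,"gripper":0.3}
    - {"dx":0.084,"dy":0.0022,"dz":0,"ax":0,"ay":0,"az":0,"gripper":0.3}
    - {"dx":0,"dy":0,"dz":0.12,"ax":0,"ay":0,"az":0,"gripper":0.3}
    - {"dx":0,"dy":0,"dz":0.12,"ax":0,"ay":0,"az":0,"gripper":0.3}
    - {"dx":0,"dy":0,"dz":0.08,"ax":0,"ay":0,"az":0,"gripper":0.3}
    - {"dx":0,"dy":0,"dz":0,"ax":0,"ay":0,"az":0,"gripper":0.3}
    - {"dx":0,"dy":0,"dz":0,"ax":0,"ay":0,"az":0,"gripper":0.3}

```text
clock: 8.38
eef_pos: [550.3, 115.9, 135.6]
tool_rot: [3.141, 0.002, 3.022]
force: [-1.6, 0.7, -3.3]
width: 42.1
gripper_force: 64.1
```

```bash
python3 - <<'E'
from h import *
st(); im=snap('scene','s4')
T=np.linalg.inv(im['T'])
p=T@np.array([549.4,116.2,69,1]); u=p[0]/p[2]*im['fx']+im['cx']; v=p[1]/p[2]*im['fy']+im['cy']; print(u,v)
a=im['color'][140:260,330:480,::-1]; cv2.imwrite('pics/s4c.png',cv2.resize(a,None,fx=5,fy=5,interpolation=cv2.INTER_CUBIC))
E
```

```text
{'clock': 8.375, 'eef_pos': [550.307, 115.86, 135.597], 'tool_rot': [3.141, 0.002, 3.022], 'force': [-1.611, 0.677, -3.266], 'width': 42.077, 'gripper_force': 64.118, 'qpos': [0.134, 0.735, -0.621, 1.862, 0.615, 0.743, 0.617]}
398.72085860462806 202.0172149672999
```

View pics/s4c.png

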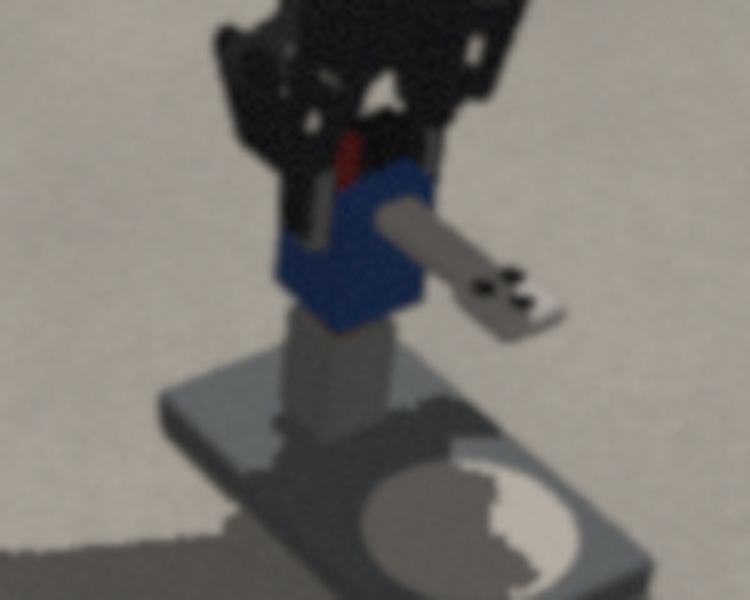

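The sleeve hovers centred over the spigot with its arm over the disc. I'll descend gently and watch the force.

step_arm:
  plan:
    - {"dx":0,"dy":0,"dz":0.02,"ax":0,"ay":0,"az":0,"gripper":0.3}
    - {"dx":0,"dy":0,"dz":0.02,"ax":0,"ay":0,"az":0,"gripper":0.3}
    - {"dx":0,"dy":0,"dz":0.02,"ax":0,"ay":0,"az":0,"gripper":0.3}
    - {"dx":0,"dy":0,"dz":0,"ax":0,"ay":0,"az":0,"gripper":0.3}

```text
clock: 8.93
eef_pos: [549.2, 115.2, 115.9]
tool_rot: [-3.141, -0.001, 3.022]
force: [0.1, -0.5, -3.1]
width: 41.8
gripper_force: 64.2
```

step_arm:
  plan:
    - {"dx":0,"dy":0,"dz":0.03,"ax":0,"ay":0,"az":0,"gripper":0.3}
    - {"dx":0,"dy":0,"dz":0.03,"ax":0,"ay":0,"az":0,"gripper":0.3}
    - {"dx":0,"dy":0,"dz":0.03,"ax":0,"ay":0,"az":0,"gripper":0.3}
    - {"dx":0,"dy":0,"dz":0.03,"ax":0,"ay":0,"az":0,"gripper":0.3}
    - {"dx":0,"dy":0,"dz":0.012,"ax":0,"ay":0,"az":0,"gripper":0.3}
    - {"dx":0,"dy":0,"dz":0,"ax":0,"ay":0,"az":0,"gripper":0.3}

```text
clock: 9.68
eef_pos: [549.4, 115.3, 76.7]
tool_rot: [-3.141, -0.0, 3.022]
force: [0.1, -0.2, -3.0]
width: 42.0
gripper_force: 64.1
```

step_arm:
  plan:
    - {"dx":0,"dy":0,"dz":0.006,"ax":0,"ay":0,"az":0,"gripper":0.3}
    - {"dx":0,"dy":0,"dz":0.004,"ax":0,"ay":0,"az":0,"gripper":0.3}
    - {"dx":0,"dy":0,"dz":0,"ax":0,"ay":0,"az":0,"gripper":0.3}
    - {"dx":0,"dy":0,"dz":0,"ax":0,"ay":0,"az":0,"gripper":0.3}

```text
clock: 10.18
eef_pos: [549.8, 115.5, 75.3]
tool_rot: [-3.141, 0.001, 3.022]
force: [-4.1, -1.1, 8.5]
width: 41.9
gripper_force: 63.5
```

step_arm:
  plan:
    - {"dx":0,"dy":0,"dz":0,"ax":0,"ay":0,"az":0,"gripper":0.7}
    - {"dx":0,"dy":0,"dz":0,"ax":0,"ay":0,"az":0,"gripper":1}
    - {"dx":0,"dy":0,"dz":0,"ax":0,"ay":0,"az":0,"gripper":1}
    - {"dx":0,"dy":0,"dz":-0.05,"ax":0,"ay":0,"az":0,"gripper":1}
    - {"dx":0,"dy":0,"dz":-0.13,"ax":0,"ay":0,"az":0,"gripper":1}
    - {"dx":0,"dy":0,"dz":-0.16,"ax":0,"ay":0,"az":0,"gripper":1}
    - {"dx":0,"dy":0,"dz":-0.16,"ax":0,"ay":0,"az":0,"gripper":1}
    - {"dx":0,"dy":0,"dz":-0.1,"ax":0,"ay":0,"az":0,"gripper":1}
    - {"dx":0,"dy":0,"dz":0,"ax":0,"ay":0,"az":0,"gripper":1}
    - {"dx":0,"dy":0,"dz":0,"ax":0,"ay":0,"az":0,"gripper":1}

```text
clock: 11.42
eef_pos: [549.1, 115.0, 253.7]
tool_rot: [-3.141, -0.001, 3.022]
force: [-1.5, 0.8, -1.1]
width: 85.6
gripper_force: 0.0
```

```bash
cat > m.py <<'E'
from h import *
import sys
st(); im=snap('wrist',sys.argv[1]); P=cloud(im); c=im['color'].astype(int); X=549.4,115.6
near=np.hypot(P[...,0]-X[0],P[...,1]-X[1])
blue=(c[...,2]>c[...,0]+25)
rect(P,blue&(P[...,2]>70)&(P[...,2]<86)&(near<45))
w=(P[...,2]>86)&(P[...,2]<130)&(near<30); rect(P,w)
tp=w&(P[...,2]>np.percentile(P[w][:,2],90)-4); rect(P,tp)
red=w&(c[...,0]>c[...,2]+40); print('red',P[red].mean(0).round(1),red.sum())
E
python3 m.py w5
```

```text
{'clock': 11.425, 'eef_pos': [549.071, 114.966, 253.694], 'tool_rot': [-3.141, -0.001, 3.022], 'force': [-1.513, 0.821, -1.073], 'width': 85.562, 'gripper_force': 0.0, 'qpos': [0.213, 0.59, -0.738, 1.756, 0.468, 0.98, 0.744]}
1809 [549.6 117. ] [42.8 43. ] 83.1 z 78.6
1503 [550.  116.9] [36.4 15. ] 85.1 z 118.0
1220 [550.  116.9] [36.3 15. ] 85.2 z 118.2
red [547.7 103.6 118. ] 343
```

View pics/w5.png

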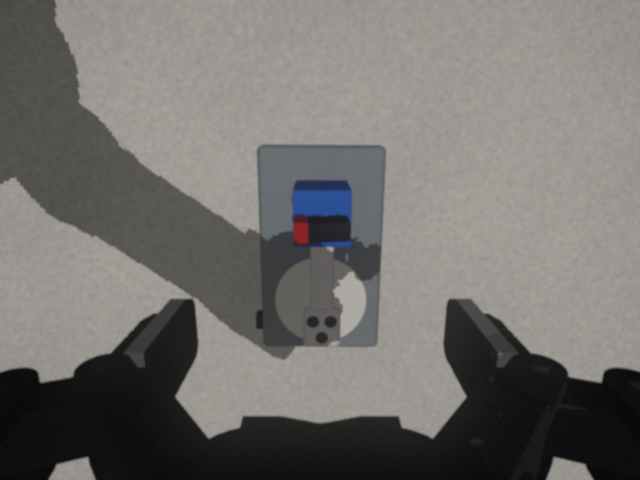

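The sleeve is home, its top at 78.6. The wing top is at 118, so the lift is about 18 mm. Wing yaw is 85°, which puts the turn at about 1.53. I'll go onto the wing with a loose opening.

step_arm:
  plan:
    - {"dx":0,"dy":0,"dz":0.02,"ax":0,"ay":0,"az":0.1087,"gripper":1}
    - {"dx":0,"dy":0,"dz":0.02,"ax":0,"ay":0,"az":0.1087,"gripper":1}
    - {"dx":0,"dy":0,"dz":0.02,"ax":0,"ay":0,"az":0.1087,"gripper":1}
    - {"dx":0,"dy":0,"dz":0.02,"ax":0,"ay":0,"az":0.1087,"gripper":1}
    - {"dx":0,"dy":0,"dz":0.02,"ax":0,"ay":0,"az":0.1087,"gripper":1}
    - {"dx":0,"dy":0,"dz":0.02,"ax":0,"ay":0,"az":0.1087,"gripper":1}
    - {"dx":0,"dy":0,"dz":0.02,"ax":0,"ay":0,"az":0.1087,"gripper":1}
    - {"dx":0,"dy":0,"dz":0.02,"ax":0,"ay":0,"az":0.1087,"gripper":1}
    - {"dx":0.0017,"dy":0.0014,"dz":0.02,"ax":0,"ay":0,"az":0.1087,"gripper":1}
    - {"dx":0,"dy":0,"dz":0.1,"ax":0,"ay":0,"az":0,"gripper":1}
    - {"dx":0,"dy":0,"dz":0.1,"ax":0,"ay":0,"az":0,"gripper":1}
    - {"dx":0,"dy":0,"dz":0.1,"ax":0,"ay":0,"az":0,"gripper":1}
    - {"dx":0,"dy":0,"dz":0.009,"ax":0,"ay":0,"az":0,"gripper":1}
    - {"dx":0,"dy":0,"dz":0,"ax":0,"ay":0,"az":0,"gripper":0.6}
    - {"dx":0,"dy":0,"dz":0,"ax":0,"ay":0,"az":0,"gripper":0.3}
    - {"dx":0,"dy":0,"dz":0,"ax":0,"ay":0,"az":0,"gripper":0.19}
    - {"dx":0,"dy":0,"dz":0,"ax":0,"ay":0,"az":0,"gripper":0.19}
    - {"dx":0,"dy":0,"dz":0,"ax":0,"ay":0,"az":0,"gripper":0.19}

```text
clock: 13.72
eef_pos: [550.1, 115.9, 107.5]
tool_rot: [3.141, -0.0, 1.485]
force: [0.0, -0.5, 0.1]
width: 16.3
gripper_force: 0.0
```

```bash
python3 -c "
from h import *
st()"
```

```text
{'clock': 13.725, 'eef_pos': [550.079, 115.899, 107.533], 'tool_rot': [3.141, -0.0, 1.485], 'force': [0.05, -0.531, 0.09], 'width': 16.287, 'gripper_force': 0.0, 'qpos': [-0.11, 0.714, -0.229, 1.885, 0.278, 0.573, -0.604]}
```

step_arm:
  plan:
    - {"dx":0,"dy":0,"dz":0,"ax":0,"ay":0,"az":-0.092,"gripper":0.19}
    - {"dx":0,"dy":0,"dz":0,"ax":0,"ay":0,"az":-0.092,"gripper":0.19}
    - {"dx":0,"dy":0,"dz":0,"ax":0,"ay":0,"az":-0.092,"gripper":0.19}
    - {"dx":0,"dy":0,"dz":0,"ax":0,"ay":0,"az":-0.092,"gripper":0.19}
    - {"dx":0,"dy":0,"dz":0,"ax":0,"ay":0,"az":-0.092,"gripper":0.19}
    - {"dx":0,"dy":0,"dz":0,"ax":0,"ay":0,"az":-0.092,"gripper":0.19}
    - {"dx":0,"dy":0,"dz":0,"ax":0,"ay":0,"az":-0.092,"gripper":0.19}
    - {"dx":0,"dy":0,"dz":0,"ax":0,"ay":0,"az":-0.092,"gripper":0.19}
    - {"dx":0,"dy":0,"dz":0,"ax":0,"ay":0,"az":-0.092,"gripper":0.19}
    - {"dx":0,"dy":0,"dz":0,"ax":0,"ay":0,"az":-0.092,"gripper":0.19}
    - {"dx":0,"dy":0,"dz":0,"ax":0,"ay":0,"az":-0.092,"gripper":0.19}
    - {"dx":0,"dy":0,"dz":0,"ax":0,"ay":0,"az":-0.092,"gripper":0.19}
    - {"dx":0,"dy":0,"dz":0,"ax":0,"ay":0,"az":-0.092,"gripper":0.19}
    - {"dx":0,"dy":0,"dz":0,"ax":0,"ay":0,"az":-0.092,"gripper":0.19}
    - {"dx":0,"dy":0,"dz":0,"ax":0,"ay":0,"az":0,"gripper":0.19}
    - {"dx":0,"dy":0,"dz":0,"ax":0,"ay":0,"az":0,"gripper":0.19}

```text
clock: 15.72
eef_pos: [550.0, 115.5, 107.2]
tool_rot: [-3.141, -0.0, -2.777]
force: [-0.1, -0.7, -0.5]
width: 16.5
gripper_force: 0.5
```

```bash
python3 m.py w6;  python3 - <<'E'
from h import *
im=snap('scene','s6'); P=cloud(im); n=np.hypot(P[...,0]-549,P[...,1]-116)
for lo in range(76,124,4): print(lo,((n<22)&(P[...,2]>lo)&(P[...,2]<=lo+4)).sum(),end='; ')
E
```

```text
{'clock': 15.725, 'eef_pos': [549.993, 115.48, 107.16], 'tool_rot': [-3.141, -0.0, -2.777], 'force': [-0.141, -0.729, -0.475], 'width': 16.519, 'gripper_force': 0.535, 'qpos': [0.214, 0.829, -0.768, 1.875, 0.812, 0.784, 0.929]}
4895 [548.3 115.4] [43.1 43.3] 84.5 z 78.4
10986 [544.9 113.5] [41.6 42.7] 66.8 z 112.6
2123 [549.3 115.7] [25.5 57.7] 21.1 z 123.3
red [561.8 119.6 112.9] 1070
76 90; 80 4; 84 8; 88 19; 92 19; 96 18; 100 21; 104 14; 108 37; 112 20; 116 11; 120 17;
```

View pics/w6.png

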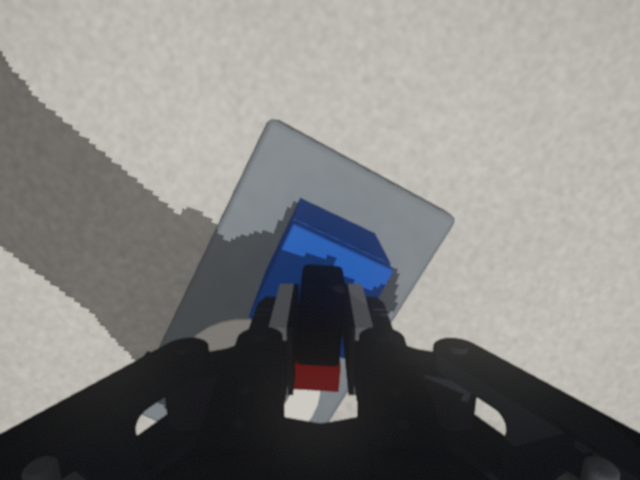

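The wing top is now at about 112.7, so the lift is about 12 mm. The screw has dropped off the thread's end, with the red end past the arm and the turn at about -0.43. Now forward.

step_arm:
  plan:
    - {"dx":0,"dy":0,"dz":0,"ax":0,"ay":0,"az":0.11,"gripper":0.19}
    - {"dx":0,"dy":0,"dz":0,"ax":0,"ay":0,"az":0.11,"gripper":0.19}
    - {"dx":0,"dy":0,"dz":0,"ax":0,"ay":0,"az":0.11,"gripper":0.19}
    - {"dx":0,"dy":0,"dz":0,"ax":0,"ay":0,"az":0.11,"gripper":0.19}
    - {"dx":0,"dy":0,"dz":0,"ax":0,"ay":0,"az":0.11,"gripper":0.19}
    - {"dx":0,"dy":0,"dz":0,"ax":0,"ay":0,"az":0.11,"gripper":0.19}
    - {"dx":0,"dy":0,"dz":0,"ax":0,"ay":0,"az":0.11,"gripper":0.19}
    - {"dx":0,"dy":0,"dz":0,"ax":0,"ay":0,"az":0.11,"gripper":0.19}
    - {"dx":0,"dy":0,"dz":0,"ax":0,"ay":0,"az":0.11,"gripper":0.19}
    - {"dx":0,"dy":0,"dz":0,"ax":0,"ay":0,"az":0.11,"gripper":0.19}
    - {"dx":0,"dy":0,"dz":0,"ax":0,"ay":0,"az":0.11,"gripper":0.19}
    - {"dx":0,"dy":0,"dz":0,"ax":0,"ay":0,"az":0.11,"gripper":0.19}
    - {"dx":0,"dy":0,"dz":0,"ax":0,"ay":0,"az":0.11,"gripper":0.19}
    - {"dx":0,"dy":0,"dz":0,"ax":0,"ay":0,"az":0.11,"gripper":0.19}
    - {"dx":0,"dy":0,"dz":0,"ax":0,"ay":0,"az":0.11,"gripper":0.19}
    - {"dx":0,"dy":0,"dz":0,"ax":0,"ay":0,"az":0.11,"gripper":0.19}
    - {"dx":0,"dy":0,"dz":0,"ax":0,"ay":0,"az":0.11,"gripper":0.19}
    - {"dx":0,"dy":0,"dz":0,"ax":0,"ay":0,"az":0.11,"gripper":0.19}
    - {"dx":0,"dy":0,"dz":0,"ax":0,"ay":0,"az":0,"gripper":0.19}

```text
clock: 18.2
eef_pos: [549.9, 116.7, 107.3]
tool_rot: [3.141, -0.001, 0.4]
force: [-0.1, 0.1, 0.1]
width: 16.4
gripper_force: 0.0
```

```bash
python3 m.py w7
```

```text
{'clock': 18.2, 'eef_pos': [549.925, 116.713, 107.335], 'tool_rot': [3.141, -0.001, 0.4], 'force': [-0.054, 0.095, 0.134], 'width': 16.382, 'gripper_force': 0.0, 'qpos': [-0.294, 0.707, 0.053, 1.89, -0.067, 0.545, -1.366]}
3975 [549.9 116.9] [43.4 43. ] 82.7 z 78.8
10650 [554.3 120.3] [43.3 42.1] 73.0 z 108.9
2079 [551.8 117.3] [25.4 55.8] 23.1 z 123.5
red [538.2 111.3 109.5] 1075
```

step_arm:
  plan:
    - {"dx":0,"dy":0,"dz":0,"ax":0,"ay":0,"az":0.111,"gripper":0.19}
    - {"dx":0,"dy":0,"dz":0,"ax":0,"ay":0,"az":0.111,"gripper":0.19}
    - {"dx":0,"dy":0,"dz":0,"ax":0,"ay":0,"az":0.111,"gripper":0.19}
    - {"dx":0,"dy":0,"dz":0,"ax":0,"ay":0,"az":0.111,"gripper":0.19}
    - {"dx":0,"dy":0,"dz":0,"ax":0,"ay":0,"az":0.111,"gripper":0.19}
    - {"dx":0,"dy":0,"dz":0,"ax":0,"ay":0,"az":0.111,"gripper":0.19}
    - {"dx":0,"dy":0,"dz":0,"ax":0,"ay":0,"az":0.111,"gripper":0.19}
    - {"dx":0,"dy":0,"dz":0,"ax":0,"ay":0,"az":0,"gripper":0.19}
    - {"dx":0,"dy":0,"dz":0,"ax":0,"ay":0,"az":0,"gripper":0.6}
    - {"dx":0,"dy":0,"dz":0,"ax":0,"ay":0,"az":0,"gripper":1}
    - {"dx":0,"dy":0,"dz":0,"ax":0,"ay":0,"az":0,"gripper":1}
    - {"dx":0,"dy":0,"dz":0,"ax":0,"ay":0,"az":0,"gripper":1}

```text
clock: 19.75
eef_pos: [550.0, 115.9, 107.3]
tool_rot: [-3.141, 0.0, -0.822]
force: [0.3, 0.2, -0.1]
width: 85.1
gripper_force: 0.0
```

```bash
python3 m.py w8
```

```text
{'clock': 19.75, 'eef_pos': [549.97, 115.883, 107.281], 'tool_rot': [-3.141, 0.0, -0.822], 'force': [0.326, 0.205, -0.062], 'width': 85.08, 'gripper_force': 0.0, 'qpos': [-0.501, 0.743, 0.384, 1.896, -0.471, 0.592, -2.204]}
7573 [549. 116.] [43.3 43.3] 82.4 z 78.7
5126 [548.9 116.3] [14.6 38. ] 43.4 z 107.4
4524 [548.9 116.4] [14.5 37.9] 43.3 z 107.5
red [539.8 126.1 108. ] 992
```

step_arm:
  plan:
    - {"dx":0,"dy":0,"dz":0,"ax":0,"ay":0,"az":-0.111,"gripper":1}
    - {"dx":0,"dy":0,"dz":0,"ax":0,"ay":0,"az":-0.111,"gripper":1}
    - {"dx":0,"dy":0,"dz":0,"ax":0,"ay":0,"az":-0.111,"gripper":1}
    - {"dx":0,"dy":0,"dz":0,"ax":0,"ay":0,"az":-0.111,"gripper":1}
    - {"dx":0,"dy":0,"dz":0,"ax":0,"ay":0,"az":-0.111,"gripper":1}
    - {"dx":0,"dy":0,"dz":0,"ax":0,"ay":0,"az":-0.111,"gripper":1}
    - {"dx":0,"dy":0,"dz":0,"ax":0,"ay":0,"az":-0.111,"gripper":1}
    - {"dx":0,"dy":0,"dz":0,"ax":0,"ay":0,"az":-0.111,"gripper":1}
    - {"dx":0,"dy":0,"dz":0,"ax":0,"ay":0,"az":-0.111,"gripper":1}
    - {"dx":0,"dy":0,"dz":0,"ax":0,"ay":0,"az":-0.111,"gripper":1}
    - {"dx":0,"dy":0,"dz":0,"ax":0,"ay":0,"az":-0.111,"gripper":1}
    - {"dx":0,"dy":0,"dz":0,"ax":0,"ay":0,"az":-0.111,"gripper":1}
    - {"dx":0,"dy":0,"dz":0,"ax":0,"ay":0,"az":-0.111,"gripper":1}
    - {"dx":0,"dy":0,"dz":0,"ax":0,"ay":0,"az":-0.111,"gripper":1}
    - {"dx":0,"dy":0,"dz":0,"ax":0,"ay":0,"az":-0.111,"gripper":1}
    - {"dx":0,"dy":0,"dz":0,"ax":0,"ay":0,"az":-0.111,"gripper":1}
    - {"dx":0,"dy":0,"dz":0,"ax":0,"ay":0,"az":-0.111,"gripper":1}
    - {"dx":0,"dy":0,"dz":0,"ax":0,"ay":0,"az":-0.111,"gripper":1}
    - {"dx":0,"dy":0,"dz":0,"ax":0,"ay":0,"az":0,"gripper":1}

```text
clock: 22.18
eef_pos: [550.0, 115.5, 107.1]
tool_rot: [-3.142, -0.0, 2.314]
force: [0.0, -0.1, -1.1]
width: 85.3
gripper_force: 0.0
```

```bash
python3 m.py w9
```

```text
{'clock': 22.175, 'eef_pos': [549.967, 115.502, 107.058], 'tool_rot': [-3.142, -0.0, 2.314], 'force': [0.035, -0.054, -1.059], 'width': 85.298, 'gripper_force': 0.0, 'qpos': [0.042, 0.748, -0.469, 1.88, 0.538, 0.642, -0.017]}
7465 [548.8 116.5] [43.2 43.4] 82.2 z 78.7
5178 [549.  116.9] [14.6 37.3] 44.6 z 107.4
4420 [548.8 116.6] [14.6 37.1] 43.5 z 107.5
red [538.3 127.7 104.5] 1980
```

step_arm:
  plan:
    - {"dx":0,"dy":0,"dz":0,"ax":0,"ay":0,"az":0,"gripper":0.5}
    - {"dx":0,"dy":0,"dz":0,"ax":0,"ay":0,"az":0,"gripper":0.19}
    - {"dx":0,"dy":0,"dz":0,"ax":0,"ay":0,"az":0,"gripper":0.19}
    - {"dx":0,"dy":0,"dz":0,"ax":0,"ay":0,"az":0,"gripper":0.19}
    - {"dx":0,"dy":0,"dz":0,"ax":0,"ay":0,"az":0.108,"gripper":0.19}
    - {"dx":0,"dy":0,"dz":0,"ax":0,"ay":0,"az":0.108,"gripper":0.19}
    - {"dx":0,"dy":0,"dz":0,"ax":0,"ay":0,"az":0.108,"gripper":0.19}
    - {"dx":0,"dy":0,"dz":0,"ax":0,"ay":0,"az":0.108,"gripper":0.19}
    - {"dx":0,"dy":0,"dz":0,"ax":0,"ay":0,"az":0.108,"gripper":0.19}
    - {"dx":0,"dy":0,"dz":0,"ax":0,"ay":0,"az":0.108,"gripper":0.19}
    - {"dx":0,"dy":0,"dz":0,"ax":0,"ay":0,"az":0.108,"gripper":0.19}
    - {"dx":0,"dy":0,"dz":0,"ax":0,"ay":0,"az":0.108,"gripper":0.19}
    - {"dx":0,"dy":0,"dz":0,"ax":0,"ay":0,"az":0.108,"gripper":0.19}
    - {"dx":0,"dy":0,"dz":0,"ax":0,"ay":0,"az":0.108,"gripper":0.19}
    - {"dx":0,"dy":0,"dz":0,"ax":0,"ay":0,"az":0.108,"gripper":0.19}
    - {"dx":0,"dy":0,"dz":0,"ax":0,"ay":0,"az":0.108,"gripper":0.19}
    - {"dx":0,"dy":0,"dz":0,"ax":0,"ay":0,"az":0.108,"gripper":0.19}
    - {"dx":0,"dy":0,"dz":0,"ax":0,"ay":0,"az":0.108,"gripper":0.19}
    - {"dx":0,"dy":0,"dz":0,"ax":0,"ay":0,"az":0,"gripper":0.19}

```text
clock: 24.6
eef_pos: [549.7, 116.1, 107.1]
tool_rot: [3.141, 0.0, -0.057]
force: [0.3, 0.4, -0.3]
width: 16.1
gripper_force: 0.2
```

```bash
python3 m.py w10
```

```text
{'clock': 24.6, 'eef_pos': [549.748, 116.071, 107.134], 'tool_rot': [3.141, 0.0, -0.057], 'force': [0.284, 0.379, -0.251], 'width': 16.15, 'gripper_force': 0.169, 'qpos': [-0.37, 0.715, 0.173, 1.893, -0.216, 0.553, -1.681]}
3509 [548.8 116.6] [43.2 43.5] 82.0 z 78.6
10344 [555.4 117.8] [43.2 41.5] 46.8 z 105.0
2133 [551.1 116.4] [56.2 26.2] 86.7 z 123.4
red [564.2 117.1 101.4] 1936
```

step_arm:
  plan:
    - {"dx":0,"dy":0,"dz":0,"ax":0,"ay":0,"az":0,"gripper":0.12}
    - {"dx":0,"dy":0,"dz":0,"ax":0,"ay":0,"az":0,"gripper":0.12}
    - {"dx":0,"dy":0,"dz":0,"ax":0,"ay":0,"az":0,"gripper":0.12}
    - {"dx":0,"dy":0,"dz":0,"ax":0,"ay":0,"az":0,"gripper":0.12}
    - {"dx":0,"dy":0,"dz":0,"ax":0,"ay":0,"az":0,"gripper":0.12}
    - {"dx":0,"dy":0,"dz":0,"ax":0,"ay":0,"az":0,"gripper":0.12}

```text
clock: 25.4
eef_pos: [549.9, 115.8, 107.3]
tool_rot: [3.141, -0.0, -0.059]
force: [-0.4, -1.6, 0.1]
width: 12.8
gripper_force: 60.9
```

```bash
python3 m.py w11
```

```text
{'clock': 25.4, 'eef_pos': [549.943, 115.821, 107.253], 'tool_rot': [3.141, -0.0, -0.059], 'force': [-0.374, -1.577, 0.087], 'width': 12.759, 'gripper_force': 60.864, 'qpos': [-0.369, 0.714, 0.173, 1.893, -0.216, 0.552, -1.682]}
3551 [560.2 115.2] [43.1 20.6] 82.8 z 78.5
9481 [554.8 118.7] [42.3 40.9] 47.6 z 104.9
2002 [551.8 116.9] [54.1 25.5] 86.3 z 123.5
red [564.6 116.  101.2] 1857
```

View pics/w11.png

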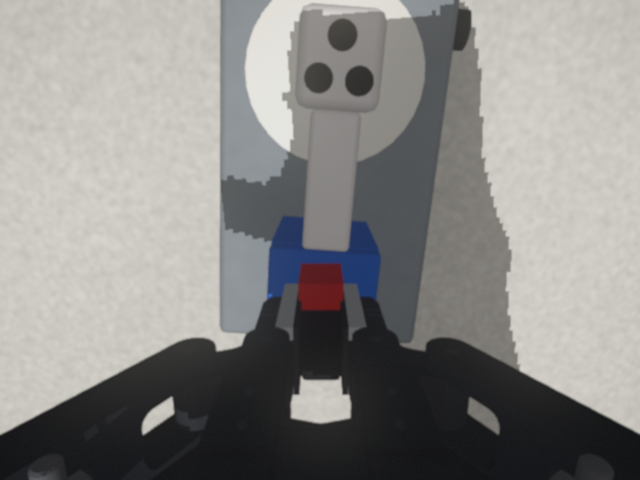

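The wing is held with 61 N and its red end (322,285) points along the arm, which lies over the disc. The sleeve top is at 78.5, so it is still home, and the lift is about 4.4 mm.

```bash
python3 -c "
from cell import ctrl
print(ctrl.finish_job())"
```

```text
the job is handed in; nothing more can be done
None
```

I handed the job in at about 25 s of the 72 s allowed: sleeve home, arm over the stirring plate, screw backed off until it dropped and then turned forward one turn (about 6.2 rad, lift about 4.4 mm), wing held at about 61 N; no verdict came back.

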